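# Sugar shaker from under the sliding door

## Task

The steel sugar shaker is shut in one of the two compartments of the oak breakfast chest. Slide the clear door above it all the way along, past the other door, leaving the other door shut and the white bowl where it is; then lift the shaker out and set it down upright, not dropped, on the middle of the round cork coaster. The opened door may stay open.

Things in the scene. Friction and masses are not known exactly. Their poses are not given: they have to be found in the camera images.
- chest: Low fixed oak chest, 180 (x) x 320 (y) x 92 mm high; origin: centre of its underside; z up, y along its length. Floor 6 mm up; a divider at y = 0 parts the left (+y) and right (-y) compartments, each 164 (x) x 148 (y) mm. Two clear doors, 160 (x) x 166 (y) x 4 mm, cover its top on separate tracks, upper faces 84 (left) and 90 mm (right) above the counter, and slide along y past each other.
- door_left (a joint): Left door (over the +y side), m: 0 shut, 0.13 fully open; starts at 0 to 0.01. Opens to the chest's -y, under the right door; needs about 2 N, stays where left. On its outer end stands an aluminium pull bar, 70 mm along x, 12 mm thick along y, top 115 mm above the counter, centred at chest x = 0, y = 151 mm minus the opening. Pinch its 12 mm from above, fingertips 93 to 100 mm above the counter.
- door_right (a joint): Right door (over the -y side), m: 0 shut, 0.13 fully open; starts at 0 to 0.01. Opens to the chest's +y, over the left door; needs about 2 N, stays where left. Same pull bar on its outer end: 70 mm along x, 12 mm thick along y, top 115 mm above the counter, centred at chest x = 0, y = -151 mm plus the opening. Pinch it in the same way, fingertips 93 to 100 mm above the counter.
- shaker_center (a point): Centre (half-way up) of the steel sugar shaker with a flat flip-top lid: upright cylinder, 50 mm diameter, 70 mm high, about 0.13 kg, z up. It stands on the floor of one compartment, within 15 mm of the middle (chest x = 0, y = +78 or -78 mm). Grip it across its diameter, 10 to 20 mm below its top, best closing along the chest's x, where there is more room.
- bowl_center (a point): Centre (half-way up) of a white ceramic sugar bowl, 72 mm across, 45 mm high, z up, standing in the other compartment; it stays there.
- coaster_top (a point): Centre of the upper face of a round cork coaster fixed to the counter beside the chest, 100 mm in diameter, 8 mm thick, z up.
Things that resemble listed ones, but are neither listed nor needed, are in the scene too. There is more than one size of the part that bears coaster_top; the job needs the middle-sized.

How it is judged:
On the way, in this order (a step that is already met when the one before it is completed fails the run):
1. the door over the shaker's compartment is slid open by at least 100 of its 130 mm, the other one left shut (((y of bowl_center in the frame of chest above 0 m and value of joint door_right above 0.1 m) or (y of bowl_center in the frame of chest below 0 m and value of joint door_left above 0.1 m))), for 0.2 s.
2. the shaker is held upright over the coaster with its foot less than 20 mm above it (horizontal distance between shaker_center and coaster_top below 0.02 m and angle between shaker_center's own z axis and vertical below 0.17 rad and z of shaker_center in the frame of coaster_top between 0.025 and 0.055 m and contact force between the fingers and shaker above 0.5 N), for 0.05 s.
At the end, for the whole second after the job is handed in: The shaker stands released and at rest on the coaster, its centre within 20 mm of the coaster's centre, upright within 10 degrees; the bowl stands within 20 mm of its start, upright, in its compartment; the door over the bowl is open by no more than 30 mm (horizontal distance between shaker_center and coaster_top below 0.02 m and angle between each of shaker_center, bowl_center's own z axis and vertical below 0.17 rad and z of shaker_center in the frame of coaster_top between 0.028 and 0.042 m and linear speed of shaker below 0.02 m/s and distance of bowl_center from where it was at the start of the episode below 0.02 m and not ((y of bowl_center in the frame of chest above 0 m and value of joint door_left above 0.03 m) or (y of bowl_center in the frame of chest below 0 m and value of joint door_right above 0.03 m))); the robot touches nothing.
It fails at once if the door over the bowl is opened by more than 30 mm ((y of bowl_center in the frame of chest above 0 m and value of joint door_left above 0.03 m) or (y of bowl_center in the frame of chest below 0 m and value of joint door_right above 0.03 m)).
It fails at once if the bowl is shifted by more than 20 mm (distance of bowl_center from where it was at the start of the episode above 0.02 m).
It also fails if it takes over 64 s, if anything falls off the work surface, if the arm or the gripper's body presses on something with over 40 N, if the wrist force passes 120 N, or if a joint passes its speed limit or range.

## Robot

A 7-joint arm with a two-finger parallel gripper is mounted at the origin on the work surface. World frame = base frame: x ahead of the robot, y to its left, z up, the work surface at z = 0. Lengths are in m, angles in rad, forces in N, time in s.
With the tool pointing down it reaches from about 0.4 to 0.85 m from the base axis. Payload 4.5 kg.
Tool frame: the origin (TCP) lies at the very end of the fingers, on their centre line; the grasp point (between the pads) lies 19 mm behind it; z points along the fingers, y is the direction in which the jaws open and shut (so a half turn about z gives the same grasp; the last joint's range is limited). The gripper opens to 85 mm and grips with 20 to 120 N. Pads are 22 mm wide; open, the fingers measure 114 mm over their backs; the gripper's body (76 mm by 85 mm) begins 54 mm behind the grasp point. The pads swing forward as they close: fully open they stand 13 mm farther back than shut.
Start: joints at [0.034, 0.689, -0.195, 1.565, 0.157, 0.902, -0.215], TCP at [0.625, 0, 0.231] pointing down, gripper open.
Joint ranges: [-3.01, 3.01], [-0.46, 2.08], [-1.47, 1.51], [0.13, 2.56], [-1, 4.14], [0.04, 2.09], [-2.66, 2.66]. Speed limits (rad/s): [2.57, 2.57, 3.14, 3.14, 3.14, 3.14, 3.14].

## Interface

Orientations are given as [roll, pitch, yaw] about the fixed x, y, z axes, in that order (R = Rz(yaw) Ry(pitch) Rx(roll)).
In Python, from bench import robot gives the robot as it stands.
- The arm moves only by the tool drive_tool, never from a script. Its argument "rows" is a list of rows, each a list of 7 numbers: the opening, from 0 (shut) to 1 (fully open), then the shift along the tool's x, y, z in mm, then the turn, a rotation vector about the tool's x, y, z in rad. In form: [[jaw, x, y, z, ax, ay, az], ...]. A call has 1 to 8 rows; each row is the pose to reach, as a shift and turn from the pose commanded when the call began, along the tool's axes at that moment; what a row does not reach only later rows make up. A row lasts 1/8 s, in which the tool goes at most 62.5 mm and 10.7 degrees, less where a joint would pass 70% of its speed; a pose out of reach is approached as far as the arm can. A call with a gripper value outside its range is refused whole. The fingers move at their own pace and stop on an object; the grip force is fixed at half the most. Time passes only in rows, so rows that repeat a pose let the fingers close. It gives the time, the measured TCP pose, the force and the opening at its end, in the units of the state.
- robot.get_obs(): the state, without advancing time (a new reading comes with each control period).
- robot.capture(name): name is "scene" or "side" or "wrist"; returns the picture (480x640x3 uint8, red, green, blue); there is no depth.
- robot.get_calibration(name): a dict with "vertical_fov" (degrees; the focal length in pixels is half the picture's height over the tangent of half this angle, whatever the lens; pixels are square), "cx", "cy" (the principal point, pixels), "eye" and "orientation" of the camera in the world. Camera axes: x right, y up, looking along -z (the intrinsics and any distortion apply to the point x, -y, -z); pixel columns grow to the right and rows downward; lengths in m; the calibration is good to about 2 mm. A picture is of the moment at which its call begins: read the wrist's pose just before it. get_calibration takes no time and is no camera call; for the wrist camera it gives the pose at the moment of the call.
- robot.close_job(): hands the job in, once; it reports no verdict.
The state is a dict: "t": time; "qpos": joint angles; "qvel": joint speeds; "joint_torque": joint torques, N m; "position": TCP position; "orientation": TCP orientation; "wrist_force": force on the tool from outside, world axes, zero at the start; "moment": the same for the moment, N m; "width": finger opening in m.
Only numpy, scipy, OpenCV 4.12 (cv2) and the standard library are available. Lean on these libraries where they do the work, as an engineer would, in place of code of your own. Each camera call takes 0.05 s, during which the arm holds its last target. There are 200 camera calls.

## Working session

There is one attempt and no reset: what is moved stays moved. The work goes in short steps, Python scripts to look and compute and a tool call to move; the robot and the scene stay as the last step left them, time stands still between calls to the robot, and variables do not carry over. Pictures are saved under pics/ and viewed, about 8 in all and at most 12, crops included, and the job is handed in when it is done.

Besides the shell and the picture viewer there is one more tool, called as name([rows], argument=value, ...), one row to a line, values as JSON. drive_tool: Moves the arm, as the interface text tells. Its arguments: {"type":"object","properties":{"rows":{"type":"array","items":{"type":"array","items":{"type":"number"}}}},"required":["rows"]}

```bash
mkdir -p pics; python3 - <<'E'
from bench import robot
import cv2
for n in ("scene","side","wrist"):
    c=robot.get_calibration(n); im=robot.capture(n); cv2.imwrite(f"pics/{n}0.png",im[:,:,::-1]); print(n,c)
o=robot.get_obs();print(o)
E
```

```text
scene {'vertical_fov': 55.98565210651723, 'cx': 321.9315291879835, 'cy': 236.76234711828056, 'eye': array([1.20528508, 0.16249903, 0.50901626]), 'orientation': array([ 1.01053733, -0.02235617,  1.76509791])}
side {'vertical_fov': 48.99940766821199, 'cx': 332.79646896638667, 'cy': 241.12305207970542, 'eye': array([0.37637773, 0.74181781, 0.57470216]), 'orientation': array([ 0.94440413,  0.01535453, -2.98539079])}
wrist {'vertical_fov': 68.11365339137265, 'cx': 323.60401584981105, 'cy': 242.43208561255378, 'eye': array([0.62371228, 0.06663549, 0.3736177 ]), 'orientation': array([-0.26700486,  0.0014102 ,  0.00128169])}
{'t': 0.15, 'qpos': array([ 0.03376332,  0.68978899, -0.19450882,  1.56610398,  0.15727797,
        0.90248832, -0.21509773]), 'qvel': array([-1.30192605e-04, -3.62845152e-03, -9.57039618e-05, -2.68364782e-03,
        1.54331883e-03, -1.20270051e-03,  1.26003120e-03]), 'joint_torque': array([-6.29315091e-04, -5.39936972e+01, -1.26815826e+00, -1.58719003e+01,
        9.24438267e-03,  6.49630194e-03,  1.79077297e-06]), 'position': array([ 6.24507824e-01, -1.79223108e-05,  2.30669553e-01]), 'orientation': array([-3.14019304e+00,  9.68696903e-05,  1.57087256e+00]), 'wrist_force': array([ 0.52660646, -0.02608859,  0.35341117]), 'moment': array([ 0.0697846 , -0.03796464,  0.00521168]), 'width': 0.08538453741955679}
```

View pics/scene0.png

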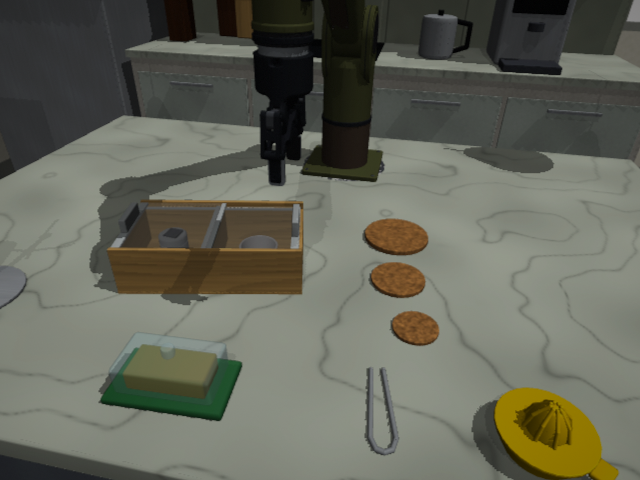

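View pics/side0.png

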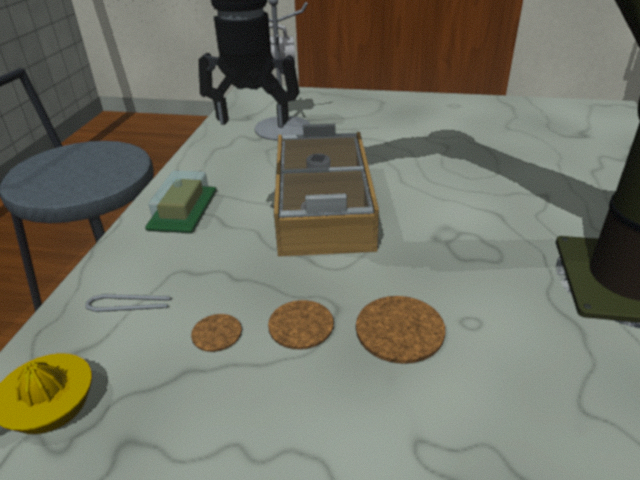

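The shaker (dark lid) is at scene (174,238) and side (318,160), in the far (-y) compartment. The bowl is at scene (258,243). The three coasters are in a row, and the middle-sized one is at scene (398,279), side (301,324). Next I'll view the wrist picture and measure the corks.

```bash
cat > h.py <<'E'
import numpy as np, cv2
from scipy.spatial.transform import Rotation as R
def ray(c,u,v):
    f=240/np.tan(np.radians(c["vertical_fov"])/2)
    d=np.array([(u-c["cx"])/f,-(v-c["cy"])/f,-1.])
    return np.array(c["eye"]),R.from_euler("xyz",c["orientation"]).apply(d)
def onz(c,u,v,z):
    e,d=ray(c,u,v); return e+d*(z-e[2])/d[2]
def two(c1,p1,c2,p2):
    e1,d1=ray(c1,*p1);e2,d2=ray(c2,*p2)
    s=np.linalg.lstsq(np.c_[d1,-d2],e2-e1,rcond=None)[0]
    a,b=e1+d1*s[0],e2+d2*s[1]; return (a+b)/2,np.linalg.norm(a-b)
E
python3 - <<'E'
from bench import robot
from h import *
for n in ("scene","side"):
    c=robot.get_calibration(n); im=cv2.imread(f"pics/{n}0.png"); h=cv2.cvtColor(im,cv2.COLOR_BGR2HSV)
    m=cv2.inRange(h,(5,120,90),(20,255,255)); m=cv2.morphologyEx(m,cv2.MORPH_CLOSE,np.ones((5,5)))
    for k in cv2.findContours(m,cv2.RETR_EXTERNAL,cv2.CHAIN_APPROX_NONE)[0]:
        if cv2.contourArea(k)<600: continue
        P=np.array([onz(c,*p,.008)[:2] for p in k[:,0].astype(float)],np.float32)
        (x,y),r=cv2.minEnclosingCircle(P); print(n,cv2.boundingRect(k),"xy",x,y,"d",2*r, "mean",P.mean(0))
c=robot.get_calibration("scene")
for p in [(109,249),(303,249),(304,203),(140,202)]: print("scene corner",onz(c,*p,.092))
c=robot.get_calibration("side")
for p in [(278,215),(380,211),(361,134),(282,137)]: print("side corner",onz(c,*p,.092))
E
```

```text
scene (392, 311, 47, 33) xy 0.6499984264373779 0.21611203253269196 d 0.07411178201436996 mean [0.6501498  0.21669826]
scene (371, 263, 54, 33) xy 0.5268076658248901 0.18249011039733887 d 0.09995744377374649 mean [0.5272329 0.182485 ]
scene (365, 219, 63, 33) xy 0.3737576901912689 0.17018713057041168 d 0.1331457495689392 mean [0.37432563 0.17127718]
side (192, 315, 49, 36) xy 0.6429662108421326 0.22011663019657135 d 0.0735381692647934 mean [0.64330953 0.22076397]
side (269, 301, 64, 47) xy 0.5228174328804016 0.18486610054969788 d 0.09979236125946045 mean [0.52249545 0.18524729]
side (357, 297, 88, 66) xy 0.37382057309150696 0.1720329076051712 d 0.13626323640346527 mean [0.37348875 0.17363079]
side (0, 254, 30, 48) xy 1.0337167978286743 0.14535188674926758 d 0.160958930850029 mean [1.0280877  0.14735308]
side (26, 222, 69, 80) xy 1.0262670516967773 0.0939919501543045 d 0.2610754668712616 mean [1.0046508  0.05661586]
side (275, 139, 103, 116) xy 0.5526621341705322 -0.22460323572158813 d 0.4988349378108978 mean [ 0.52893704 -0.1448559 ]
side (103, 113, 103, 49) xy 1.0489314794540405 -0.4284251928329468 d 0.33826330304145813 mean [ 1.0455827  -0.45171493]
side (63, 112, 61, 33) xy 1.2150485515594482 -0.4575231671333313 d 0.22025053203105927 mean [ 1.2210786  -0.45731345]
scene corner [ 0.66744397 -0.28882327  0.092     ]
scene corner [0.5958375  0.01996504 0.092     ]
scene corner [ 0.4363127  -0.01533105  0.092     ]
scene corner [ 0.5069584  -0.32598644  0.092     ]
side corner [0.59061312 0.02223937 0.092     ]
side corner [ 0.42178276 -0.01279388  0.092     ]
side corner [ 0.48851017 -0.31617593  0.092     ]
side corner [ 0.65585975 -0.28012069  0.092     ]
```

View pics/wrist0.png

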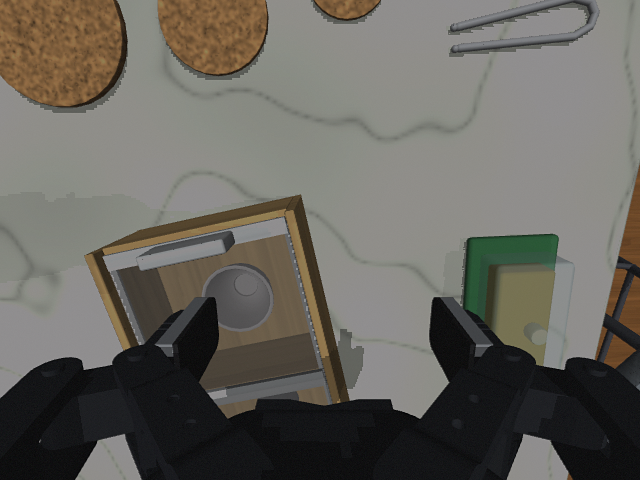

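The wrist view shows the bowl at (238,297) under the near door, whose bar is at (187,250). The chest is yawed by about 0.23 rad, and the shaker is under the far door. I'll move over the far bar for a close look.

drive_tool([
  [1,-60,-10,0,0,0,0.18],
  [1,-120,-20,0,0,0,0.36],
  [1,-180,-30,0,0,0,0.54],
  [1,-240,-40,0,0,0,0.72],
  [1,-285,-45,0,0,0,0.9],
  [1,-285,-45,0,0,0,1.08],
  [1,-285,-45,0,0,0,1.25],
  [1,-285,-45,0,0,0,1.34],
])

```text
t: 1.15
position: [0.5798, -0.2848, 0.2309]
orientation: [-3.141, 0.001, 0.227]
wrist_force: [0.7, -0.3, -0.4]
width: 0.0854
```

```bash
python3 - <<'E'
from bench import robot
import cv2,pickle
o=robot.get_obs();c=robot.get_calibration("wrist");im=robot.capture("wrist");cv2.imwrite("pics/wrist1.png",im[:,:,::-1])
pickle.dump(c,open("w1.pkl","wb"));print(o["t"],o["position"],o["orientation"],o["wrist_force"],c)
E
```

```text
1.15 [ 0.57980798 -0.28477707  0.23086001] [-3.14098066e+00  6.07276713e-04  2.27171241e-01] [ 0.72354105 -0.25434112 -0.42806015] {'vertical_fov': 68.11365339137265, 'cx': 323.60401584981105, 'cy': 242.43208561255378, 'eye': array([ 0.64414348, -0.27000759,  0.37386561]), 'orientation': array([-0.26788136,  0.0013453 , -1.34241552])}
```

View pics/wrist1.png

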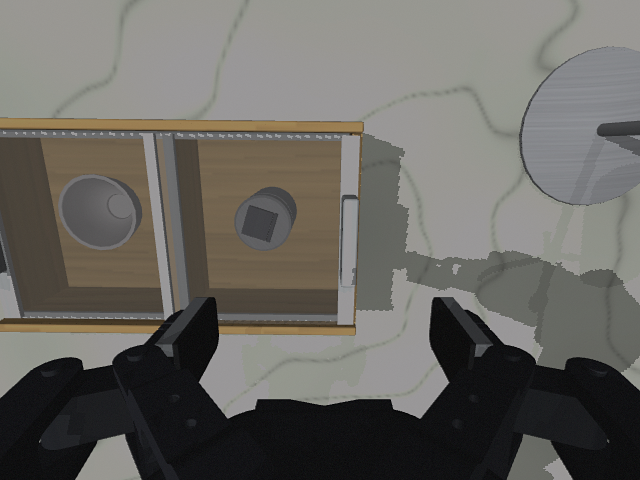

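The far bar's top is at about (351,241), the shaker is around (265,220) and the bowl is at (100,212). I need an enlarged crop for the edges.

```bash
python3 - <<'E'
import cv2
im=cv2.imread("pics/wrist1.png")[110:345,215:415]
im=cv2.convertScaleAbs(im,alpha=1.6,beta=10)
cv2.imwrite("pics/w1c.png",cv2.resize(im,None,fx=2.5,fy=2.5,interpolation=cv2.INTER_CUBIC))
E
```

```text
(no output)
```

View pics/w1c.png

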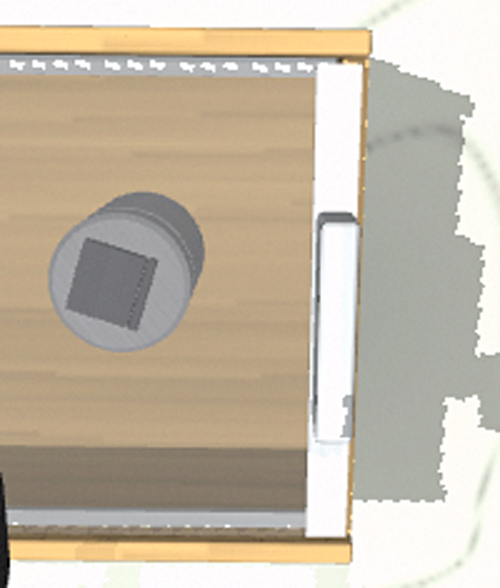

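The shaker's top disc is centred at (263,222). The bar's top face is centred at (349.4,242.4). The chest's end corners are (363.4,122) and (355,335).

```bash
python3 - <<'E'
import pickle
from h import *
c=pickle.load(open("w1.pkl","rb"))
for n,u,v,z in [("bar",349.4,242.4,.115),("barL",351.2,200,.115),("barR",348.4,285,.115),("shaker",263,222,.076),("c1",363.4,122,.092),("c2",355,335,.092),("tcp tips",323,0,0)]: print(n,onz(c,u,v,z).round(4))
b,bl,br,s,c1,c2=[onz(c,*p) for p in [(349.4,242.4,.115),(351.2,200,.115),(348.4,285,.115),(263,222,.076),(363.4,122,.092),(355,335,.092)]]
d=(c1-c2)[:2]; print("yaw",np.arctan2(d[1],d[0]),"len",np.hypot(*d))
d=(bl-br)[:2]; print("yaw bar",np.arctan2(d[1],d[0]),"len",np.hypot(*d))
t=np.array([.5798,-.2848,.2309]);Rt=R.from_euler("xyz",[-3.141,.0006,.2272])
for n,p in (("bar",b),("shaker",s)): print(n,"in tool mm",Rt.inv().apply(p-t)*1e3)
E
```

```text
bar [ 0.5793 -0.3047  0.115 ]
barL [ 0.6108 -0.2981  0.115 ]
barR [ 0.5456 -0.3124  0.115 ]
shaker [ 0.5703 -0.2335  0.076 ]
c1 [ 0.6671 -0.295   0.092 ]
c2 [ 0.4921 -0.3335  0.092 ]
tcp tips [ 0.7691 -0.2399  0.    ]
yaw 0.21647977608845131 len 0.17915581333612013
yaw bar 0.216146898805463 len 0.06671881884606774
bar in tool mm [ -4.90665836  19.38610871 115.89149596]
shaker in tool mm [  2.42625718 -52.06795209 154.92945759]
```

drive_tool([
  [1,-5,19,50,0,0,-0.008],
  [1,-5,19,100,0,0,-0.008],
  [1,-5,19,134,0,0,-0.008],
  [1,-5,19,134,0,0,-0.008],
  [0.05,-5,19,134,0,0,-0.008],
  [0.05,-5,19,134,0,0,-0.008],
  [0.05,-5,19,134,0,0,-0.008],
  [0.05,-5,19,134,0,0,-0.008],
])

```text
t: 2.2
position: [0.5799, -0.3048, 0.0981]
orientation: [3.141, -0.001, 0.239]
wrist_force: [-0.2, 0.2, 1.1]
width: 0.0125
```

The bar is held (12.5 mm wide). Now I'll slide it along the chest's +y.

drive_tool([
  [0.05,0,-15,0,0,0,0.003],
  [0.05,1,-32,0,0,0,0.006],
  [0.05,1,-49,0,0,0,0.01],
  [0.05,1.3,-66,0,0,0,0.015],
  [0.05,1.6,-83,0,0,0,0.015],
  [0.05,2,-100,0,0,0,0.015],
  [0.05,2.3,-115,0,0,0,0.015],
  [0.05,2.5,-128,0,0,0,0.015],
])

```text
t: 3.2
position: [0.5521, -0.1783, 0.0982]
orientation: [3.141, -0.002, 0.225]
wrist_force: [-0.1, -3.3, 7.9]
width: 0.0104
```

drive_tool([
  [0.05,0,0,0,0,0,0],
  [0.05,0,0,0,0,0,0],
])

```text
t: 3.45
position: [0.5521, -0.1785, 0.0982]
orientation: [3.142, -0.001, 0.225]
wrist_force: [1.3, -0.4, 7.3]
width: 0.011
```

drive_tool([
  [1,0,0,0,0,0,0],
  [1,0,0,0,0,0,0],
  [1,0,0,0,0,0,0],
  [1,0,0,-40,0,0,0],
  [1,0,0,-90,0,0,0],
  [1,5,25,-130,0,0,-0.17],
  [1,5,58,-130,0,0,-0.34],
  [1,5,58,-130,0,0,-0.51],
])

```text
t: 4.45
position: [0.569, -0.2389, 0.2278]
orientation: [3.139, 0.001, 0.735]
wrist_force: [-0.2, 0.3, -0.3]
width: 0.0852
```

drive_tool([
  [1,0,0,0,0,0,-0.18],
  [1,0,0,0,0,0,-0.36],
  [1,0,0,0,0,0,-0.54],
  [1,0,0,0,0,0,-0.72],
  [1,0,0,0,0,0,-0.9],
  [1,0,0,0,0,0,-1.06],
  [1,0,0,0,0,0,-1.06],
  [1,0,0,0,0,0,-1.06],
])

```text
t: 5.45
position: [0.5691, -0.2351, 0.2271]
orientation: [-3.141, -0.0, 1.791]
wrist_force: [-0.2, 0.1, -0.7]
width: 0.0853
```

```bash
python3 - <<'E'
from bench import robot
import cv2,pickle
o=robot.get_obs();c=robot.get_calibration("wrist");im=robot.capture("wrist");cv2.imwrite("pics/wrist2.png",im[:,:,::-1])
pickle.dump((o,c),open("w2.pkl","wb"));print(o["t"],o["position"],o["orientation"],o["qpos"])
E
```

```text
5.45 [ 0.56914059 -0.2350741   0.22709662] [-3.14110892e+00 -2.95225051e-04  1.79110254e+00] [ 0.4705462   0.68715302 -0.27485849  1.59625659  0.22339876  0.88978365
  0.33404226]
```

View pics/wrist2.png

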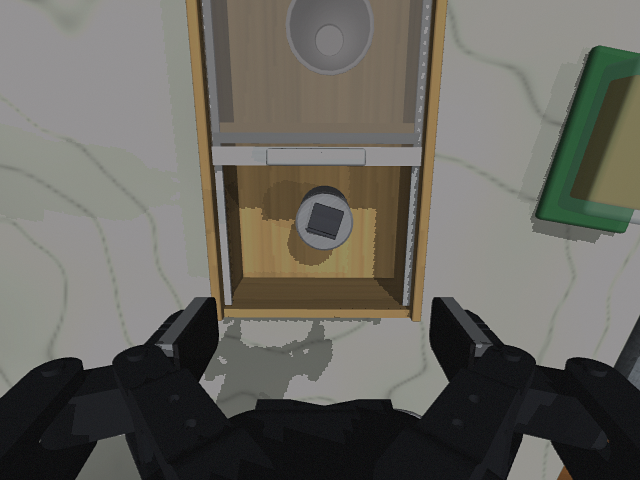

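The door is open, with its bar at (316,157). The shaker's top disc is centred at about (324.5,221.5).

```bash
python3 - <<'E'
import pickle
from h import *
o,c=pickle.load(open("w2.pkl","rb"))
t=o["position"];Rt=R.from_euler("xyz",o["orientation"])
g=cv2.imread("pics/wrist2.png",0)[170:270,270:380]
print(cv2.HoughCircles(g,cv2.HOUGH_GRADIENT,1,50,param1=80,param2=15,minRadius=24,maxRadius=32))
for n,u,v,z in [("shaker",324.5,221.5,.076),("bar",316,157,.115),("wallL",218,318,.092),("wallR",420,319,.092)]:
    p=onz(c,u,v,z);print(n,p.round(4),(Rt.inv().apply(p-t)*1e3).round(1))
E
```

```text
[[[53.5 51.5 26.8]]]
shaker [ 0.568  -0.2304  0.076 ] [  4.7   0.  151.1]
bar [ 0.5502 -0.1788  0.115 ] [ 59.   -6.1 112.1]
wallL [ 0.4964 -0.3301  0.092 ] [-76.9 -91.7 135.1]
wallR [ 0.6666 -0.2928  0.092 ] [-77.6  82.5 135. ]
```

drive_tool([
  [1,3,0.5,45,0,0,0],
  [1,3,0.5,90,0,0,0],
  [1,3,0.5,130,0,0,0],
  [1,3,0.5,165,0,0,0],
  [1,3,0.5,185,0,0,0],
  [1,3,0.5,185,0,0,0],
  [0.4,3,0.5,185,0,0,0],
  [0.4,3,0.5,185,0,0,0],
])

```text
t: 6.5
position: [0.5703, -0.2325, 0.0438]
orientation: [3.139, 0.001, 1.794]
wrist_force: [-2.5, 0.0, 2.1]
width: 0.0519
```

drive_tool([
  [0.4,0,0,0,0,0,0],
  [0.4,0,0,0,0,0,0],
  [0.4,0,0,-4,0,0,0],
  [0.4,0,0,-10,0,0,0],
])

```text
t: 7.0
position: [0.5692, -0.2321, 0.0528]
orientation: [3.141, 0.0, 1.794]
wrist_force: [-0.3, 0.3, -1.3]
width: 0.0481
```

drive_tool([
  [0.4,0,0,-35,0,0,0],
  [0.4,0,0,-75,0,0,0],
  [0.4,0,0,-115,0,0,0],
  [0.4,0,0,-145,0,0,0],
  [0.4,45,3,-150,0,0,0],
  [0.4,100,7,-150,0,0,0],
  [0.4,155,11,-150,0,0,0],
  [0.4,210,16,-150,0,0,0],
])

```text
t: 8.0
position: [0.5379, -0.0221, 0.2028]
orientation: [3.141, -0.0, 1.794]
wrist_force: [1.0, 0.3, -1.5]
width: 0.048
```

drive_tool([
  [0.4,40,3,0,0,0,0],
  [0.4,70,5,0,0,0,0],
  [0.4,82,6,0,0,0,0],
  [0.4,82,6,0,0,0,0],
  [0.4,82,6,0,0,0,0],
])

```text
t: 8.62
position: [0.5264, 0.0555, 0.2023]
orientation: [-3.141, 0.001, 1.791]
wrist_force: [-0.4, -0.5, -0.8]
width: 0.0481
```

```bash
python3 - <<'E'
from bench import robot
from h import *
import pickle
o=robot.get_obs();c=robot.get_calibration("wrist");im=robot.capture("wrist")[:,:,::-1];cv2.imwrite("pics/wrist3.png",im)
pickle.dump((o,c),open("w3.pkl","wb"))
t=o["position"];Rt=R.from_euler("xyz",o["orientation"]);print(o["t"],t,o["orientation"],o["width"],o["wrist_force"])
h=cv2.cvtColor(im,cv2.COLOR_BGR2HSV)
m=cv2.inRange(h,(5,120,90),(20,255,255)); m=cv2.morphologyEx(m,cv2.MORPH_CLOSE,np.ones((5,5)))
for k in cv2.findContours(m,cv2.RETR_EXTERNAL,cv2.CHAIN_APPROX_NONE)[0]:
    if cv2.contourArea(k)<1500: continue
    P=np.array([onz(c,*p,.008)[:2] for p in k[:,0].astype(float)],np.float32)
    (x,y),r=cv2.minEnclosingCircle(P); print(cv2.boundingRect(k),x,y,2*r,Rt.inv().apply(np.array([x,y,.008])-t)*1e3)
E
```

```text
8.625 [0.52638632 0.05552911 0.2022953 ] [-3.14143901e+00  1.33646265e-03  1.79123905e+00] 0.04814832054271411 [-0.40104551 -0.46383475 -0.79393014]
(454, 22, 85, 93) 0.6432375907897949 0.21534398198127747 0.073850616812706 [130.65612967 148.99876608 194.09796814]
(295, 14, 113, 123) 0.5218912363052368 0.18113255500793457 0.09903667122125626 [123.80639445  23.10817946 194.12646442]
(99, 0, 157, 132) 0.3713340163230896 0.16993440687656403 0.1345815807580948 [ 145.8003041  -126.25427535  194.12001844]
```

View pics/wrist3.png

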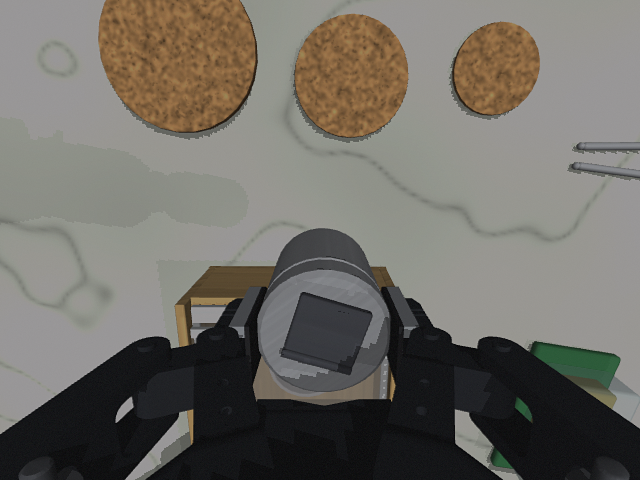

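The shaker is upright in the grip, its lid at (324,330), about 4 mm toward tool +x. The middle coaster is at (351,76), i.e. (0.522,0.181), with a diameter of 99 mm.

drive_tool([
  [0.4,50,10,0,0,0,0],
  [0.4,100,20,20,0,0,0],
  [0.4,120,23,60,0,0,0],
  [0.4,120,23,100,0,0,0],
  [0.4,120,23,130,0,0,0],
  [0.4,120,23,145,0,0,0],
  [0.4,120,23,150,0,0,0],
  [0.4,120,23,150,0,0,0],
])

```text
t: 9.68
position: [0.5227, 0.1795, 0.0529]
orientation: [3.14, -0.0, 1.793]
wrist_force: [-0.0, -0.1, -0.6]
width: 0.0479
```

drive_tool([
  [0.4,0,0,2,0,0,0],
  [0.4,0,0,4,0,0,0],
  [0.4,0,0,5.5,0,0,0],
  [0.4,0,0,5.5,0,0,0],
])

```text
t: 10.18
position: [0.522, 0.1797, 0.0468]
orientation: [3.142, -0.0, 1.794]
wrist_force: [0.2, 1.0, -1.4]
width: 0.048
```

```bash
python3 - <<'E'
from bench import robot
import cv2
o=robot.get_obs();print(o["position"],o["wrist_force"],o["width"])
a=robot.capture("side")[190:390,200:420,::-1];b=robot.capture("scene")[190:390,300:520,::-1]
cv2.imwrite("pics/place.png",cv2.resize(cv2.hconcat([a,b]),None,fx=1.8,fy=1.8,interpolation=cv2.INTER_CUBIC))
E
```

```text
[0.52195819 0.17972531 0.04679512] [ 0.1946817   0.97163349 -1.36886193] 0.04798617197991667
```

View pics/place.png

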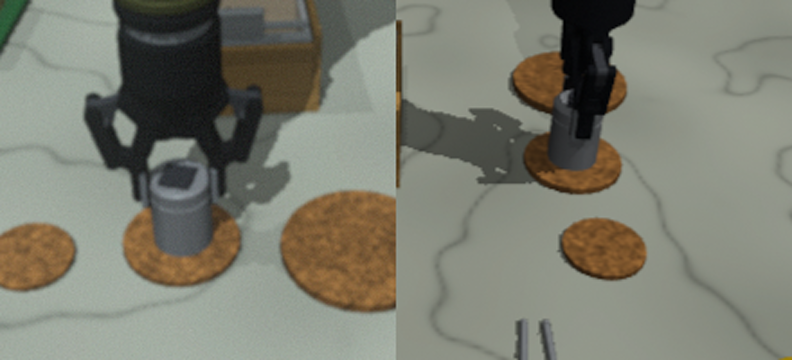

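The shaker is centred over the middle coaster and just above it. I'll lower it gently until the force shows contact.

drive_tool([
  [0.4,0,0,1,0,0,0],
  [0.4,0,0,2,0,0,0],
  [0.4,0,0,2,0,0,0],
])

```text
t: 10.65
position: [0.522, 0.1798, 0.0461]
orientation: [3.141, 0.0, 1.794]
wrist_force: [-3.0, -1.2, 11.0]
width: 0.0478
```

Contact at 11 N. Now I'll release and retreat.

drive_tool([
  [0.6,0,0,-1,0,0,0],
  [0.8,0,0,-1,0,0,0],
  [1,0,0,-1,0,0,0],
  [1,0,0,-1,0,0,0],
  [1,0,0,-30,0,0,0],
  [1,0,0,-80,0,0,0],
  [1,0,0,-130,0,0,0],
  [1,0,0,-150,0,0,0],
])

```text
t: 11.65
position: [0.5233, 0.1802, 0.1977]
orientation: [3.137, -0.001, 1.794]
wrist_force: [1.3, -0.4, -0.5]
width: 0.0854
```

drive_tool([
  [1,-40,0,-150,0,0,0],
  [1,-70,0,-150,0,0,0],
  [1,-70,0,-150,0,0,0],
])

```text
t: 12.02
position: [0.5382, 0.1098, 0.3474]
orientation: [3.139, 0.001, 1.792]
wrist_force: [0.4, -0.7, -0.9]
width: 0.0854
```

```bash
python3 - <<'E'
from bench import robot
import cv2
o=robot.get_obs();print(o["t"],o["position"],o["wrist_force"],o["width"])
a=robot.capture("side")[110:390,190:430,::-1];b=robot.capture("wrist")[0:320,160:480,::-1]
b=cv2.resize(b,(280,280));print(robot.get_calibration("wrist"))
cv2.imwrite("pics/end.png",cv2.resize(cv2.hconcat([a,b]),None,fx=1.5,fy=1.5,interpolation=cv2.INTER_CUBIC))
E
```

```text
12.025 [0.53821594 0.10984143 0.34742343] [ 0.42977758 -0.65572831 -0.94866061] 0.0853711365807335
{'vertical_fov': 68.11365339137265, 'cx': 323.60401584981105, 'cy': 242.43208561255378, 'eye': array([0.52378194, 0.17363042, 0.49189437]), 'orientation': array([-0.26880971, -0.00912415,  0.21859998])}
```

View pics/end.png

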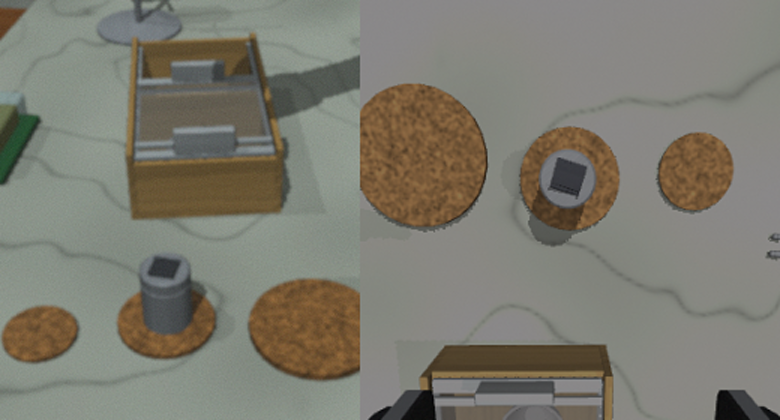

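The shaker stands upright and central: its lid is at (568,178) and the coaster's centre at (569,178) in the near-vertical wrist view. The bowl's door is still shut, and the arm is clear.

```bash
python3 -c "
from bench import robot
print(robot.close_job())"
```

```text
the job is handed in; nothing more can be done
None
```

The shaker is standing upright and released on the middle-sized coaster, and I handed the job in at about 12 s; no verdict was reported.

- **Door:** I slid the door over the shaker's compartment about 129 mm, by the gripper's own movement. The other door still looked shut in the last pictures.
- **Shaker:** I gripped it across chest x and lifted it over to the coaster. I lowered it gently until the wrist force reached about 11 N, then let go and backed off. In the last wrist picture, taken almost straight down, its centre is within a few mm of the coaster's centre.
- **Bowl:** it was never touched. I did not measure its position again at the end, but it was still in its compartment.
- **Disagreements:** the scene and side cameras differed by about 4–7 mm for the two smaller coasters and about 12 mm for the chest. I therefore used close-up wrist views for the grasps and the placing. The gripper read about 48 mm on the 50 mm shaker, and the grip held.

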